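Prop open the lid of a marble case

ROBOT

A 6-joint arm with a two-finger parallel gripper is mounted at the origin on the work surface. World frame = base frame: x ahead of the robot, y to its left, z up, the work surface at z = 0. Lengths are in mm, angles in rad, forces in N, time in s.
With the tool pointing down it reaches from about 350 to 975 mm from the base axis. Payload 7.1 kg.
Tool frame: the origin (TCP) lies at the very end of the fingers, on their centre line; the grasp point (between the pads) lies 19 mm behind it; z points along the fingers, y is the line along which they close (so a half turn about z gives the same grasp; the last joint's range is limited). The gripper opens to 88 mm and grips with 3 to 60 N. Pads are 20 mm wide; open, the fingers measure 115 mm over their backs; the gripper's body (75 mm by 178 mm) begins 61 mm behind the grasp point.
Start: joints at [1.19, 0.423, 1.63, -0, 1.089, -0.019], TCP at [221.192, 584.533, 222.675] pointing down, gripper open.
Joint ranges: [-3, 3], [-0.9, 2.11], [0.09, 2.58], [-1.31, 4.45], [0.11, 2.69], [-2.54, 2.54]. Speed limits (rad/s): [2.39, 2.39, 3.01, 3.14, 3.14, 3.14].

INTERFACE

Orientations are given as a rotation vector (axis times angle).
In Python, from workcell import sensors, imaging, close_job gives the robot as it stands. The module is installed in compiled form; this text tells all that it offers.
- The arm moves only by the tool servo_tool, never from a script. Its argument "steps" is a list of rows, each a list of 3 entries, a list of its own where there are three numbers: the shift along the world's x, y, z in m, then the turn, a rotation vector about the world's x, y, z in degrees, then the opening, from -1 (shut) to 1 (fully open). A call has exactly 8 rows; each row shifts and turns the commanded pose from where the row before left it; what a row does not reach is not made up. A row lasts 1/12 s, in which the tool goes at most 41.7 mm and 7.16 degrees, less where a joint would pass 70% of its speed; a pose out of reach is approached as far as the arm can. A call is refused whole if a number of a shift passes 0.0417 or a number of a turn 7.16, either way. A call with a gripper value outside its range is refused whole. The fingers move at their own pace and stop on an object; the grip force is fixed at half the most. Time passes only in rows, so rows that do not move let the fingers close, or fill a call up. It gives the time, the measured TCP pose, the force, the opening and the grip force at its end, in the units of the state.
- sensors.get_obs(): the state, without advancing time (a new reading comes with each control period).
- imaging.get_image(name): name is "scene" or "top" or "wrist"; returns a dict with "color" (480x640x3 uint8, blue, green, red), "range_z" (480x640 float32, mm along the optical axis (not along the pixel's ray), 0 where there is no reading), "vertical_fov" (degrees; the focal length in pixels is half the picture's height over the tangent of half this angle, whatever the lens; pixels are square), "cx", "cy" (the principal point, pixels), "k1" (the pictures are not rectified: a ray, as slopes to the right and down, at radius r is drawn at 1 + k1 r^2 times it, then the intrinsics apply), "rvec" (rotation vector, rad) and "tvec" (3), from world to camera coordinates, as OpenCV has them; the wrist camera has in their place "tool_from_camera" (4x4, takes a point from camera to tool coordinates, whose origin is the TCP and whose axes are the flange's). Camera axes: x right, y down, z forward; pixel columns grow to the right and rows downward; lengths in mm; the calibration is good to about 2 mm. A picture is of the moment at which its call begins: read the wrist's pose just before it.
- close_job(): hands the job in; it is judged then, once.
The state is a dict: "t": time; "qpos": joint angles; "qvel": joint speeds; "joint_torque": joint torques, N m; "ee_pos": TCP position; "orientation": TCP orientation; "ft_force": force on the tool from outside, world axes, zero at the start; "moment": the same for the moment, N m; "width": finger opening in mm; "grasp_force": force on a finger pad.
Only numpy, scipy, OpenCV 4.12 (cv2) and the standard library are available. Lean on these libraries where they do the work, as an engineer would, in place of code of your own. Each camera call takes 0.05 s, during which the arm holds its last target. There are 200 camera calls.

TASK

Prop the marble case open for the day: take the steel prop rod beside the case by its rubber sleeve, raise the hinged lid with it, set the rod's bent foot down on the wooden strip and slide it gently along, feeling for the holding hole, until the foot drops in and stands on the bottom. Then let go, so that the lid rests on the rod; never let the lid drop, do not lean hard on the strip, and leave the other things on the shelf where they are.

Things in the scene. Friction and masses are not known exactly. Their poses are not given: they have to be found in the camera images.
- case: Fixed open wooden case, 200 x 180 x 100 mm (x, y, z), green marbles inside. Origin: centre of its underside; x points to the hinge side, y to the side where the prop rod is, z up. Rod and strip lie in the upright plane y = +145 mm, 55 mm off the case's wall. There a batten 44 mm wide, top at z = 30 mm, runs from x = -230 to +100 mm and carries the strip
- hinge (a point): Point on the lid's hinge axis (which runs along the case's y), in the rod's plane: x = 100, y = 145, z = 110 mm in the case's frame
- strip_zone (a point): Middle of the zone where the hole can be, on the strip's top (x = -132, y = 145, z = 42 mm of the case). The strip: light wood, 150 x 40 x 12 mm along the case's x; its one hole, 13 (x) x 28 mm, 12 deep to the batten, lies 65 mm from its -x end. Clamped by hand: strip and hole lie up to 30 mm either way along x, unmeasured. Over 25 N between rod and wood is damage; it slips only at 60 N
- lid (a joint): Lid angle, rad: 0 shut, grows as the free edge (case's -x side) rises, 1.4 at most. Framed clear plate, 200 mm from hinge to free edge, 180 wide, 12 thick, about 0.35 kg. It falls shut unless held up. Propped, it stands at about 0.65 to 1.0 rad, as the hole lies
- rod: Steel prop rod, 9 mm thick. Origin: its pivot on a pin on the lid's side, 150 mm from the hinge axis, level with it when shut. It runs 205 mm along its -x, then a bent foot runs 30 mm on, 40 degrees down from -x to -z. y: pivot axis, parallel to the case's y. Start: points to case -x, 0.24-0.32 rad below level (at least 0.2 from the lid's line). Stiff pivot, 0.12 N m: stays as left
- rod_grip (a point): Middle of the square rubber sleeve on the rod, 44 mm long, 14 x 14 mm, 95 mm from the pivot: the place to grip, fingers closing along the case's y. Held there, the rod carries the lid: moved up it raises the lid. Seated, the rod slopes about 40 to 60 degrees and its foot points nearly straight down
- rod_foot (a point): Lower end of the rod's foot (round, 9 mm thick). At z = 42 mm in the case's frame it stands on the strip, at z = 30 mm on the bottom of the hole
- ashtray: Black bakelite ashtray, 116 mm across, 30 mm high, with three marbles stuck in it; origin under its centre. Leave alone
- shot_glass: Chrome shot glass, 46 mm across, 55 mm high, standing near the case's free edge; origin under its centre. Leave alone
- jug: Clay jug, 120 mm across, 170 mm high, handle on its +y; origin under its centre. Leave alone
- doorstop: Stepped black rubber doorstop wedge, 120 x 42 x 39 mm; origin under its middle. Leave alone
- tin: Tin can, 72 mm across, 100 mm high; origin under its centre. Leave alone
- scoop: Steel spoon, 200 mm, lying flat. Leave alone

How it is judged:
By the outcome, as a careful person would: the job done as asked, in the order asked, and still so for the second after the job is handed in, with the robot touching nothing.
It also fails if it takes over 72 s, if anything falls off the work surface, if the arm or the gripper's body presses on something with over 40 N, if the wrist force passes 120 N, or if a joint passes its speed limit or range.

## Working session

There is one attempt and no reset: what is moved stays moved. The work goes in short steps, Python scripts to look and compute and a tool call to move; the robot and the scene stay as the last step left them, time stands still between calls to the robot, and variables do not carry over. Pictures are saved under pics/ and viewed, at most 10 in all, crops included, and the job is handed in when it is done.

Besides the shell and the picture viewer there is one more tool, called as name(argument=value, ...), one argument or row to a line, values as JSON. servo_tool: Moves the arm, as the interface text tells. Its arguments: {"type":"object","properties":{"steps":{"type":"array"}},"required":["steps"]}

```bash
mkdir -p pics
cat > h.py <<'E'
import numpy as np, cv2
from workcell import sensors, imaging
from scipy.spatial.transform import Rotation as R
def cam(name):
    o=sensors.get_obs(); d=imaging.get_image(name)
    if 'tool_from_camera' in d:
        T=np.eye(4);T[:3,:3]=R.from_rotvec(o['orientation']).as_matrix();T[:3,3]=o['ee_pos']
        W=T@np.array(d['tool_from_camera'])
    else:
        E=np.eye(4);E[:3,:3]=R.from_rotvec(np.ravel(d['rvec'])).as_matrix();E[:3,3]=np.ravel(d['tvec']);W=np.linalg.inv(E)
    d['W']=W; d['f']=240/np.tan(np.radians(d['vertical_fov'])/2); return d
def rays(d,uv):
    uv=np.atleast_2d(np.array(uv,float)); p=(uv-[d['cx'],d['cy']])/d['f']; s=p.copy()
    for _ in range(20): s=p/(1+d['k1']*(s**2).sum(1,keepdims=True))
    return np.c_[s,np.ones(len(s))]
def pts(d,uv,z=None):
    """world points by depth reading"""
    r=rays(d,uv)
    if z is None:
        u=np.atleast_2d(uv).astype(int); z=d['range_z'][u[:,1],u[:,0]]
    return (r*np.reshape(z,(-1,1)))@d['W'][:3,:3].T+d['W'][:3,3]
def plane(d,uv,h):
    r=rays(d,uv)@d['W'][:3,:3].T; c=d['W'][:3,3]
    return c+r*((h-c[2])/r[:,2])[:,None]
def proj(d,P):
    E=np.linalg.inv(d['W']); q=np.atleast_2d(P)@E[:3,:3].T+E[:3,3]; s=q[:,:2]/q[:,2:]
    return s*(1+d['k1']*(s**2).sum(1,keepdims=True))*d['f']+[d['cx'],d['cy']]
E
python3 - <<'E'
from h import *
for n in ['scene','top']:
    d=cam(n); cv2.imwrite(f'pics/{n}0.png',d['color']); print(n,d['f'],d['k1'],d['W'].round(2).tolist(),(d['range_z']>0).mean())
    np.save(n+'.npy',d,allow_pickle=True)
print(sensors.get_obs())
E
```

```text
scene 465.83232754226475 -0.08319489824221832 [[0.65, 0.49, -0.59, 1088.69], [0.76, -0.4, 0.51, -494.88], [0.02, -0.78, -0.63, 698.0], [0.0, 0.0, 0.0, 1.0]] 0.9960188802083333
top 582.2588257459493 0.01696334836070644 [[0.02, -0.98, 0.2, 208.8], [-1.0, -0.02, -0.01, -0.91], [0.01, -0.2, -0.98, 1619.22], [0.0, 0.0, 0.0, 1.0]] 0.99595703125
{'t': 0.1, 'qpos': array([ 1.18996064e+00,  4.23765913e-01,  1.63056774e+00, -3.74946615e-06,
        1.08859655e+00, -1.90046284e-02]), 'qvel': array([-0.00158124, -0.00170449, -0.00195281,  0.00045745, -0.00112118,
       -0.00079977]), 'joint_torque': array([-1.83937264e-04, -5.45618176e+01, -2.74324822e+01,  6.44015428e-02,
        1.87903794e-02, -2.09582589e-05]), 'ee_pos': array([221.04399488, 584.09528693, 221.99650438]), 'orientation': array([-5.65217488e-01, -3.09006163e+00,  2.06003887e-03]), 'ft_force': array([-0.22151798, -0.68853996,  0.30457581]), 'moment': array([-0.06220596, -0.02085763,  0.01845604]), 'grasp_force': 0.0, 'width': 87.88776243055482}
```

View pics/scene0.png

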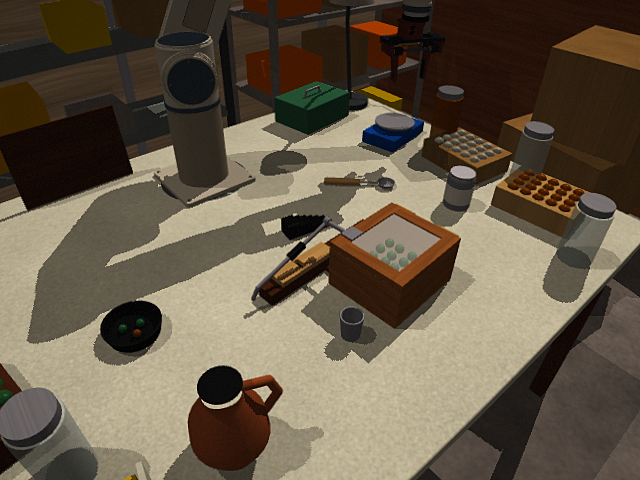

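View pics/top0.png

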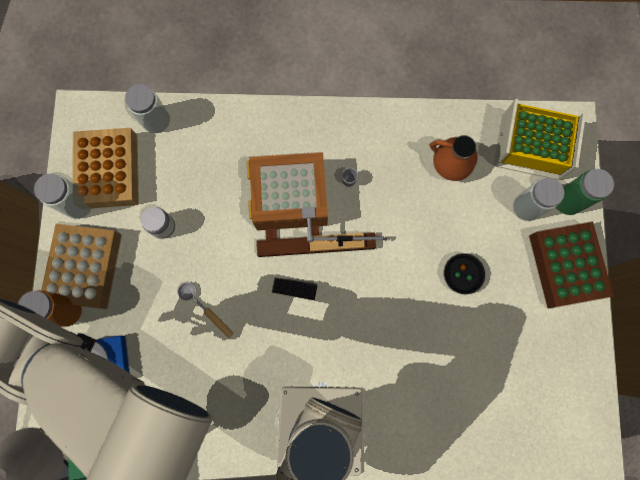

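The scene view shows the case at about (395,260), with the rod and its black sleeve at (298,250). In the top view the case is at (288,188), the rod runs along row 240 from (310,235) to (392,238), and the strip lies under it. The shot glass is at (348,176), the doorstop at (295,288) and the ashtray at (464,273).

Run:
```python
from h import *
d=np.load('top.npy',allow_pickle=True).item()
v,u=np.mgrid[130:270,220:420]; uv=np.c_[u.ravel(),v.ravel()]
P=pts(d,uv); 
print('table z',np.median(P[:,2]))
m=(P[:,2]>100)&(P[:,2]<135)
I=np.zeros((480,640),np.uint8); I[uv[m,1],uv[m,0]]=1
n,l,s,c=cv2.connectedComponentsWithStats(I); k=1+np.argmax(s[1:,4]); I=cv2.morphologyEx((l==k).astype(np.uint8),cv2.MORPH_OPEN,np.ones((9,9)))
w=np.argwhere(I)[:,::-1]; Q=pts(d,w); print('lid z',np.median(Q[:,2]))
r=cv2.minAreaRect(Q[:,:2].astype(np.float32)); print('rect',r); print(cv2.boxPoints(r))
for n,b in (('top',(220,130,420,270)),('scene',(230,180,480,350))):
    e=np.load(n+'.npy',allow_pickle=True).item(); 
    c=cv2.resize(e['color'][b[1]:b[3],b[0]:b[2]],None,fx=3.2,fy=3.2,interpolation=cv2.INTER_CUBIC); cv2.imwrite(f'pics/{n}c.png',cv2.convertScaleAbs(c,alpha=1.4)); print(c.shape)
```

```text
table z 1.9000706382473709
lid z 113.77961839136947
rect ((632.7658081054688, 102.62101745605469), (183.77940368652344, 207.09414672851562), 5.274960041046143)
[[531.7456    197.28165  ]
 [550.7849     -8.9354515]
 [733.786       7.960388 ]
 [714.7467    214.17749  ]]
(448, 640, 3)
(544, 800, 3)
```

View pics/topc.png

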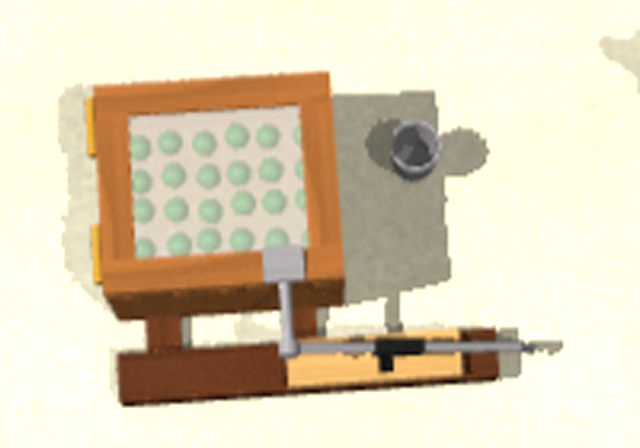

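View pics/scenec.png

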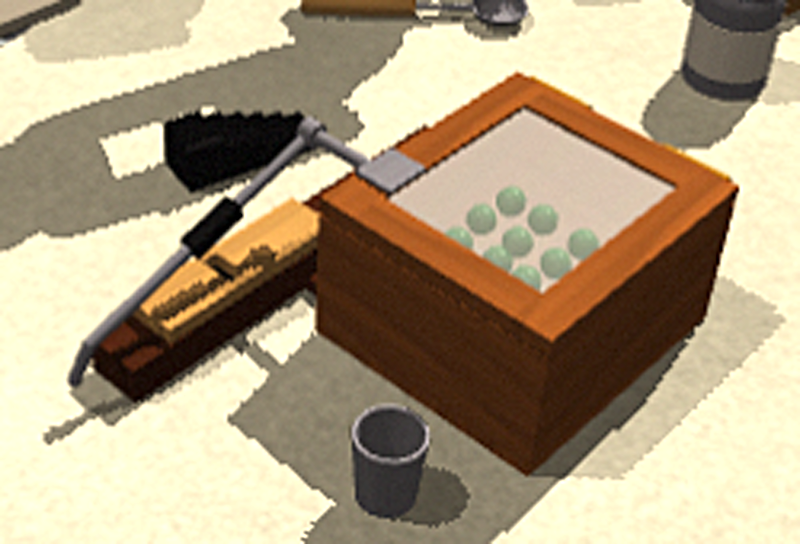

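The crops show the light strip running from crop column 287 to 462, with a dark spot (the hole) near (386,358). The sleeve is at (400,347) and the pivot at (289,348). I'll locate all of these in the world frame.

Run:
```python
from h import *
d=np.load('top.npy',allow_pickle=True).item(); e=np.load('scene.npy',allow_pickle=True).item()
th=np.radians(95.27); ex=np.array([np.cos(th),np.sin(th)]); ey=np.array([-np.sin(th),np.cos(th)]); C=np.array([632.77,102.62])
def case(P): q=P[:,:2]-C; return np.c_[q@ex,q@ey,P[:,2]].round(1)
g=cv2.cvtColor(d['color'],cv2.COLOR_BGR2HSV)
print('strip px hsv',g[246,330],g[246,358],g[246,300])
sub=np.zeros((480,640),np.uint8); sub[225:260,300:375]=1
m=cv2.inRange(g,(10,70,140),(25,200,255))*sub
uv=np.argwhere(m)[:,::-1]; print('n',len(uv))
P=plane(d,uv,42.); c=case(P); print('strip case x',np.percentile(c[:,0],[0.5,2,98,99.5]),'y',np.percentile(c[:,1],[1,99]))
for vv in range(242,250): print(vv,g[vv,330:352,2].tolist())
print('col->casex @row245', [(u,case(plane(d,[[u,245]],42.))[0].tolist()) for u in (335,340,345)])
# rod, sleeve
for n,p in (('pivot',(310.3,238.5)),('sleeve',(345,238.4)),('foot',(395,238))):
    q=pts(d,[p]); print(n,case(q),q)
k=cv2.inRange(g,(0,0,0),(180,255,45))*0
val=d['color'].max(2); bl=np.zeros_like(val); bl[232:243,333:358]=(val[232:243,333:358]<40)
uv=np.argwhere(bl)[:,::-1]; Q=pts(d,uv); Q=Q[Q[:,2]>65]; print('sleeve',len(Q),Q.mean(0),case(Q).mean(0),case(Q).min(0),case(Q).max(0))
# scene: fitted two-view of pivot/sleeve/foot
S={'pivot':(230+310/3.2,180+128/3.2),'sleeve':(230+213/3.2,180+226/3.2),'elbow':(230+95/3.2,180+345/3.2),'foot':(230+75/3.2,180+381/3.2)}
for n,p in S.items():
    # intersect ray with rod plane case y=145
    r=(rays(e,[p])@e['W'][:3,:3].T)[0]; c0=e['W'][:3,3]; t=(145-(c0[:2]-C)@ey)/(r[:2]@ey); X=c0+t*r; print('S',n,case(X[None]),X, case(pts(e,[p])))
for z in (0,): pass
```

```text
strip px hsv [ 17 136 176] [ 17 138 185] [ 10 181  76]
n 452
strip case x [-198.4235 -197.498   -54.104   -51.751 ] y [125.002 165.449]
242 [172, 168, 186, 188, 190, 189, 176, 174, 81, 19, 16, 16, 38, 159, 169, 169, 168, 179, 182, 180, 180, 178]
243 [183, 184, 183, 182, 181, 183, 182, 182, 85, 21, 14, 22, 28, 166, 176, 177, 177, 178, 177, 179, 177, 178]
244 [179, 179, 178, 179, 179, 180, 180, 179, 85, 22, 14, 21, 29, 169, 178, 180, 181, 180, 180, 179, 180, 180]
245 [179, 180, 178, 179, 180, 179, 177, 179, 101, 30, 12, 18, 18, 168, 177, 178, 179, 179, 177, 178, 177, 176]
246 [176, 176, 175, 175, 175, 176, 176, 176, 131, 113, 111, 142, 146, 173, 176, 177, 177, 180, 177, 178, 180, 180]
247 [176, 176, 177, 175, 178, 178, 180, 179, 167, 163, 163, 174, 176, 183, 184, 188, 186, 172, 171, 172, 157, 157]
248 [185, 184, 170, 168, 169, 168, 157, 154, 151, 147, 138, 134, 136, 130, 129, 133, 132, 121, 122, 117, 104, 105]
249 [132, 131, 118, 117, 115, 114, 104, 101, 106, 106, 85, 84, 82, 70, 64, 63, 61, 60, 54, 53, 47, 52]
col->casex @row245 [(335, [-120.9, 155.9, 42.0]), (340, [-134.6, 156.9, 42.0]), (345, [-148.3, 157.9, 42.0])]
pivot [[-54.8 148.8 125.4]] [[489.6192043   34.34410667 125.42076235]]
sleeve [[ -64.2  431.7 1619.2]] [[ 2.08800624e+02 -9.11011905e-01  1.61921615e+03]]
foot [[-294.5  139.3   -6.6]] [[ 521.10595127 -203.4108106    -6.58830834]]
sleeve 70 [491.82842076 -54.40935425 131.14499333] [-143.41857143  154.77571429  131.14142857] [-164.2  139.5   78. ] [ -64.2  431.7 1619.2]
S pivot [[-51.8 145.  111.3]] [493.13946885  37.73433549 111.29798607] [[-55.3 141.7 114.9]]
S sleeve [[-140.8  145.    78.6]] [501.31093448 -50.85568986  78.57940257] [[-146.5  138.7   85.8]]
S elbow [[-242.4  145.    41.5]] [ 510.64583066 -152.05891665   41.45210749] [[-247.5  137.9   50. ]]
S foot [[-260.3  145.    22.3]] [ 512.28876232 -169.87057535   22.28149447] [[-264.   139.6   28.9]]
```

```bash
cat >> h.py <<'E'
th=np.radians(95.27); C=np.array([632.77,102.62])
def frame():
    F=np.eye(4); F[:2,0]=[np.cos(th),np.sin(th)]; F[:2,1]=[-np.sin(th),np.cos(th)]; F[:2,3]=C; return F
def pose(gx,gz,a,y=145.,back=0):
    """TCP pos & R for grasp point (gx,y,gz) in case frame, tilt a from down, backed off"""
    F=frame(); z=F[:3,0]*np.sin(a)-F[:3,2]*np.cos(a); yy=-F[:3,1]; Rm=np.c_[np.cross(yy,z),yy,z]
    G=(F@[gx,y,gz,1])[:3]; return G+(19-back)*z, Rm
def delta(p,Rm,n,o=None):
    o=o or sensors.get_obs(); dp=(p-o['ee_pos'])/1000
    r=np.degrees((R.from_matrix(Rm)*R.from_rotvec(o['orientation']).inv()).as_rotvec())
    print('total m',dp.round(4),'deg',r.round(2),'| per row',(dp/n).round(4),(r/n).round(2)); return dp,r
def foot(L,p):
    P=np.array([100-150*np.cos(L),110+150*np.sin(L)]); u=-np.array([np.cos(p),np.sin(p)]); q=p+np.radians(40)
    return P, P+95*u, P+205*u-30*np.array([np.cos(q),np.sin(q)])
def solve(fx,fz):
    from scipy.optimize import fsolve
    return fsolve(lambda v: foot(*v)[2]-[fx,fz],[.85,.85])
E
python3 - <<'E'
from h import *
d=cam('wrist'); print(np.array(d['tool_from_camera']).round(3).tolist(),d['f'])
p,Rm=pose(-141,80,.3,back=150); print(p); delta(p,Rm,16)
for h in (-165,-155,-150,-145,-140,-135,-130,-125):
    for z in (30,42,60):
        L,q=solve(h,z); print(h,z,round(L,3),round(q,3),foot(L,q)[1].round(1),end=' | ')
    print()
E
```

```text
[[0.0, -0.959, -0.282, 76.838], [1.0, 0.0, 0.0, 1.338], [-0.0, -0.282, 0.959, -161.947], [0.0, 0.0, 0.0, 1.0]] 395.9065550917461
[504.88943702 -89.65162256 205.14908008]
total m [ 0.2838 -0.6738 -0.0169] deg [ 14.45  10.91 -63.51] | per row [ 0.0177 -0.0421 -0.0011] [ 0.9   0.68 -3.97]
-165 30 0.679 0.781 [-84.2 137.3] | -165 42 0.739 0.747 [-80.5 146.5] | -165 60 0.826 0.692 [-74.9 159.7] | 
-155 30 0.722 0.815 [-77.8 140. ] | -155 42 0.783 0.779 [-73.9 149.1] | -155 60 0.873 0.721 [-67.8 162.2] | 
-150 30 0.742 0.831 [-74.6 141.2] | -150 42 0.805 0.794 [-70.5 150.4] | -150 60 0.896 0.735 [-64.2 163.4] | 
-145 30 0.762 0.847 [-71.4 142.4] | -145 42 0.826 0.809 [-67.2 151.6] | -145 60 0.919 0.748 [-60.7 164.6] | 
-140 30 0.782 0.863 [-68.2 143.6] | -140 42 0.847 0.824 [-63.8 152.7] | -140 60 0.941 0.761 [-57.1 165.7] | 
-135 30 0.802 0.878 [-65.  144.7] | -135 42 0.868 0.839 [-60.5 153.8] | -135 60 0.964 0.775 [-53.4 166.8] | 
-130 30 0.821 0.894 [-61.7 145.7] | -130 42 0.889 0.853 [-57.1 154.9] | -130 60 0.986 0.787 [-49.8 167.8] | 
-125 30 0.84 0.909 [-58.5 146.8] | -125 42 0.909 0.867 [-53.7 155.9] | -125 60 1.009 0.8 [-46.1 168.8] |
```

servo_tool(
  steps=[
    [[0.0118,-0.0281,-0.0007],[0.6,0.45,-2.65],1],
    [[0.0118,-0.0281,-0.0007],[0.6,0.45,-2.65],1],
    [[0.0118,-0.0281,-0.0007],[0.6,0.45,-2.65],1],
    [[0.0118,-0.0281,-0.0007],[0.6,0.45,-2.65],1],
    [[0.0118,-0.0281,-0.0007],[0.6,0.45,-2.65],1],
    [[0.0118,-0.0281,-0.0007],[0.6,0.45,-2.65],1],
    [[0.0118,-0.0281,-0.0007],[0.6,0.45,-2.65],1],
    [[0.0118,-0.0281,-0.0007],[0.6,0.45,-2.65],1],
  ],
)

```text
t: 0.82
ee_pos: [315.7, 358.3, 217.0]
orientation: [-1.099, -2.859, -0.109]
ft_force: [0.4, -0.5, -0.3]
width: 88.1
grasp_force: 0.0
```

servo_tool(
  steps=[
    [[0.0118,-0.0281,-0.0007],[0.6,0.45,-2.65],1],
    [[0.0118,-0.0281,-0.0007],[0.6,0.45,-2.65],1],
    [[0.0118,-0.0281,-0.0007],[0.6,0.45,-2.65],1],
    [[0.0118,-0.0281,-0.0007],[0.6,0.45,-2.65],1],
    [[0.0118,-0.0281,-0.0007],[0.6,0.45,-2.65],1],
    [[0.0118,-0.0281,-0.0007],[0.6,0.45,-2.65],1],
    [[0.0118,-0.0281,-0.0007],[0.6,0.45,-2.65],1],
    [[0.0118,-0.0281,-0.0007],[0.6,0.45,-2.65],1],
  ],
)

```text
t: 1.48
ee_pos: [410.2, 133.5, 211.5]
orientation: [-1.568, -2.539, -0.209]
ft_force: [0.5, 0.4, -0.7]
width: 87.5
grasp_force: 0.0
```

servo_tool(
  steps=[
    [[0.0118,-0.0281,-0.0007],[0.6,0.45,-2.65],1],
    [[0.0118,-0.0281,-0.0007],[0.6,0.45,-2.65],1],
    [[0.0118,-0.0281,-0.0007],[0.6,0.45,-2.65],1],
    [[0.0118,-0.0281,-0.0007],[0.6,0.45,-2.65],1],
    [[0.0118,-0.0281,-0.0007],[0.6,0.45,-2.65],1],
    [[0.0118,-0.0281,-0.0007],[0.6,0.45,-2.65],1],
    [[0.0118,-0.0281,-0.0007],[0.6,0.45,-2.65],1],
    [[0.0118,-0.0281,-0.0007],[0.6,0.45,-2.65],1],
  ],
)

```text
t: 2.15
ee_pos: [504.6, -91.4, 205.7]
orientation: [-1.964, -2.144, -0.297]
ft_force: [0.2, -0.1, 0.5]
width: 87.9
grasp_force: 0.0
```

Run:
```python
from h import *
d=cam('wrist'); np.save('w1.npy',d,allow_pickle=True); cv2.imwrite('pics/w1.png',d['color'])
p,Rm=pose(-141,80,.3,back=150); delta(p,Rm,8); o=sensors.get_obs(); print(o['ft_force'],o['qpos'].round(2))
```

```text
total m [-0.0025  0.0062 -0.0005] deg [0.21 0.23 0.54] | per row [-0.0003  0.0008 -0.0001] [0.03 0.03 0.07]
[ 2.11199104 -3.74847343 -0.35991988] [-0.37  0.35  1.83  0.3   1.11 -0.61]
```

View pics/w1.png

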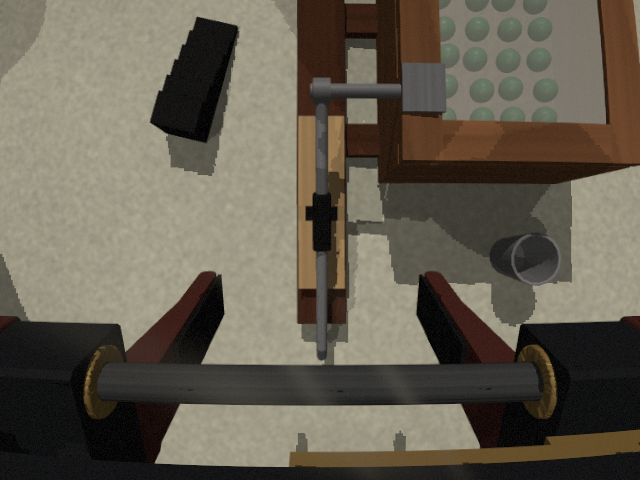

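The wrist view shows the sleeve at (321,222), the pivot at (320,90), and the strip over rows 116–290. The hole appears as the dark cross bar at row ~213, and the rod's foot ends at (321,357).

Run:
```python
from h import *
d=np.load('w1.npy',allow_pickle=True).item(); F=frame(); Fi=np.linalg.inv(F)
def case(P): return (np.c_[np.atleast_2d(P),np.ones(len(np.atleast_2d(P)))]@Fi.T)[:,:3]
V=d['color'].max(2).astype(int)
for u in (308,310,312,332,334): print(u,'rows',[r for r in range(195,235) if V[r,u]<60], 'strip', [r for r in range(100,300) if V[r,u]>90][:1],[r for r in range(100,310) if V[r,u]>90][-1:])
hole=[(309,206),(309,220),(334,206),(334,220)]
print('hole@42 guess',case(plane(d,hole,42.)).round(1).tolist())
print('strip ends',case(plane(d,[(308,116),(308,290),(340,116),(340,290),(300,250),(346,250)],42.)).round(1).tolist())
sl=[(c,r) for r in range(196,250) for c in range(313,331) if V[r,c]<60]
s=np.array(sl); print('sleeve px',s.mean(0),s.min(0),s.max(0))
# depth along rod
for r in (90,105,120,150,180,200,210,222,235,245,260,280,300,320,335,350):
    print(r,case(pts(d,[(321,r)])).round(1).tolist())
print('case edge', case(plane(d,[(430,163),(600,163),(391,163)],116.)).round(1).tolist())
```

```text
308 rows [207, 208, 209, 210, 211, 212, 213, 214, 215, 216, 217, 218, 219] strip [116] [288]
310 rows [207, 208, 209, 210, 211, 212, 213, 214, 215, 216, 217, 218, 219] strip [116] [288]
312 rows [206, 207, 208, 209, 210, 211, 212, 213, 214, 215, 216, 217, 218, 219, 220] strip [116] [288]
332 rows [206, 207, 208, 209, 210, 211, 212, 213, 214, 215, 216, 217, 218, 219, 220, 221, 222, 224, 225, 226, 227, 230, 232] strip [116] [171]
334 rows [206, 207, 208, 209, 210, 211, 212, 213, 214, 215, 216, 217, 218, 219, 220, 221, 223, 225, 227, 228, 229, 231, 232] strip [116] [288]
hole@42 guess [[-128.1, 153.2, 42.0], [-140.2, 153.2, 42.0], [-128.1, 131.6, 42.0], [-140.2, 131.7, 42.0]]
strip ends [[-49.4, 153.8, 42.0], [-200.5, 154.3, 42.0], [-49.5, 125.9, 42.0], [-200.6, 126.7, 42.0], [-166.0, 161.1, 42.0], [-166.1, 121.4, 42.0]]
sleeve px [321.50875386 222.47270855] [313 196] [330 249]
90 [[-54.8, 142.9, 118.1]]
105 [[-63.1, 142.9, 111.7]]
120 [[-72.5, 142.9, 107.7]]
150 [[-92.5, 143.0, 101.7]]
180 [[-113.3, 143.0, 96.2]]
200 [[-127.6, 143.1, 93.2]]
210 [[-134.8, 143.1, 90.6]]
222 [[-143.6, 143.1, 88.2]]
235 [[-153.3, 143.1, 84.5]]
245 [[-160.8, 143.2, 83.6]]
260 [[-172.6, 143.2, 77.2]]
280 [[-188.5, 143.2, 72.6]]
300 [[-205.2, 143.3, 66.9]]
320 [[-222.3, 143.3, 61.8]]
335 [[-235.8, 143.3, 57.0]]
350 [[-249.3, 143.4, 53.6]]
case edge [[-104.6, 68.6, 116.0], [-103.1, -55.4, 116.0], [-104.6, 95.5, 116.0]]
```

```bash
cat >> h.py <<'E'
C=C-3*np.array([np.cos(th),np.sin(th)])-2*np.array([-np.sin(th),np.cos(th)])
E
python3 - <<'E'
from h import *
p,Rm=pose(-50-95*np.cos(.3),110-95*np.sin(.3),.3); print(p); delta(p,Rm,12)
F=frame(); print(F[:3,:3].round(3)); 
G=np.load('top.npy',allow_pickle=True).item(); print('glass',(np.linalg.inv(F)@np.r_[plane(G,[(348,176)],55.)[0],1]).round())
E
```

```text
[503.06271325 -48.07258353  63.77418707]
total m [-0.0043  0.0478 -0.1419] deg [0.21 0.23 0.54] | per row [-0.0004  0.004  -0.0118] [0.02 0.02 0.04]
[[-0.092 -0.996  0.   ]
 [ 0.996 -0.092  0.   ]
 [ 0.     0.     1.   ]]
glass [-168.  -32.   55.    1.]
```

servo_tool(
  steps=[
    [[-0.0005,0.0054,-0.0161],[0.03,0.03,0.07],1],
    [[-0.0005,0.0054,-0.0161],[0.03,0.03,0.07],1],
    [[-0.0005,0.0054,-0.0161],[0.03,0.03,0.07],1],
    [[-0.0005,0.0054,-0.0161],[0.03,0.03,0.07],1],
    [[-0.0005,0.0054,-0.0161],[0.03,0.03,0.07],1],
    [[-0.0005,0.0054,-0.0161],[0.03,0.03,0.07],1],
    [[-0.0005,0.0054,-0.0161],[0.03,0.03,0.07],1],
    [[0,0,0],[0,0,0],1],
  ],
)

```text
t: 2.87
ee_pos: [498.7, -50.7, 90.7]
orientation: [-1.945, -2.148, -0.291]
ft_force: [-0.1, 0.8, -0.5]
width: 87.6
grasp_force: 0.0
```

Run:
```python
from h import *
p,Rm=pose(-50-95*np.cos(.3),110-95*np.sin(.3),.3); delta(p,Rm,8)
d=cam('wrist'); np.save('w2.npy',d,allow_pickle=True); cv2.imwrite('pics/w2.png',d['color'])
F=frame()
Q=np.array([(F@[x,145,z,1])[:3] for x,z in [(-50,110),(-50-95*np.cos(.3),110-95*np.sin(.3)),(-131,42)]]); print(proj(d,Q).round(1).tolist(), sensors.get_obs()['ft_force'])
```

```text
total m [ 0.0044  0.0027 -0.0269] deg [-0.2  -0.38 -0.44] | per row [ 0.0005  0.0003 -0.0034] [-0.02 -0.05 -0.06]
[[329.9, 88.2], [327.3, 301.4], [326.5, 273.2]] [0.20121711 0.38132531 0.19176502]
```

View pics/w2.png

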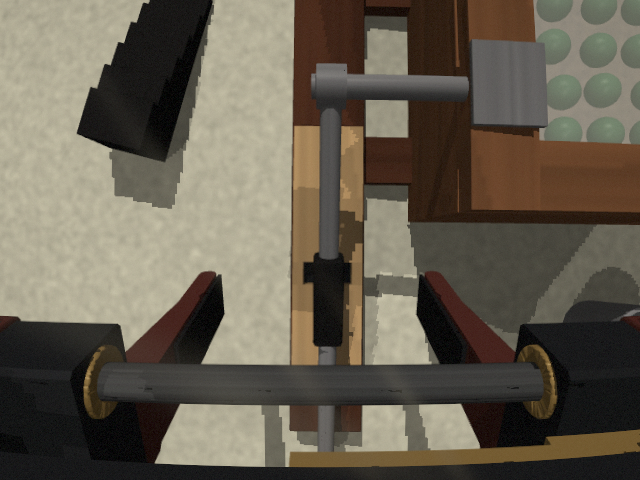

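The close view matches my model. The pivot is at (330,88), the sleeve at (328,300) and the hole at (327,272), against predictions of (330,88), (327,301) and (327,273). I'll finish the approach and grip.

servo_tool(
  steps=[
    [[0.0008,0.0005,-0.0047],[-0.03,-0.06,-0.07],1],
    [[0.0008,0.0005,-0.0047],[-0.03,-0.06,-0.07],1],
    [[0.0008,0.0005,-0.0047],[-0.03,-0.06,-0.07],1],
    [[0.0008,0.0005,-0.0047],[-0.03,-0.06,-0.07],1],
    [[0.0008,0.0005,-0.0047],[-0.03,-0.06,-0.07],1],
    [[0.0005,0.0003,-0.0035],[-0.03,-0.06,-0.07],1],
    [[0,0,0],[0,0,0],1],
    [[0,0,0],[0,0,0],1],
  ],
)

```text
t: 3.58
ee_pos: [505.3, -49.2, 66.0]
orientation: [-1.96, -2.149, -0.299]
ft_force: [-0.6, 0.1, 0.7]
width: 87.9
grasp_force: 0.0
```

Run:
```python
from h import *
p,Rm=pose(-50-95*np.cos(.3),110-95*np.sin(.3),.3); delta(p,Rm,8)
```

```text
total m [-0.0022  0.0011 -0.0022] deg [0.06 0.23 0.04] | per row [-0.0003  0.0001 -0.0003] [0.01 0.03 0.01]
```

servo_tool(
  steps=[
    [[-0.0015,0.001,-0.002],[0,0,0],1],
    [[0,0,0],[0,0,0],-0.4],
    [[0,0,0],[0,0,0],-0.4],
    [[0,0,0],[0,0,0],-0.4],
    [[0,0,0],[0,0,0],-0.4],
    [[0,0,0],[0,0,0],-0.4],
    [[0,0,0],[0,0,0],-0.4],
    [[0,0,0],[0,0,0],-0.4],
  ],
)

```text
t: 4.25
ee_pos: [503.9, -48.3, 64.2]
orientation: [-1.96, -2.15, -0.3]
ft_force: [-0.1, 0.3, -0.3]
width: 44.9
grasp_force: 0.0
```

servo_tool(
  steps=[
    [[0,0,0],[0,0,0],-1],
    [[0,0,0],[0,0,0],-1],
    [[0,0,0],[0,0,0],-1],
    [[0,0,0],[0,0,0],-1],
    [[0,0,0],[0,0,0],-1],
    [[0,0,0],[0,0,0],-1],
    [[0,0,0],[0,0,0],-1],
    [[0,0,0],[0,0,0],-1],
  ],
)

```text
t: 4.92
ee_pos: [502.4, -48.2, 63.7]
orientation: [-1.959, -2.148, -0.297]
ft_force: [-3.6, -2.9, 0.4]
width: 13.9
grasp_force: 30.0
```

Run:
```python
from h import *
p,Rm=pose(-50-95*np.cos(.3),110-95*np.sin(.3),.3); delta(p,Rm,8); print(sensors.get_obs())
delta(p,Rm,8)
```

```text
total m [0.0007 0.0002 0.    ] deg [ 0.05  0.11 -0.  ] | per row [0.0001 0.     0.    ] [ 0.01  0.01 -0.  ]
{'t': 4.9167, 'qpos': array([-0.28864848,  0.5523328 ,  1.93577749,  0.39009473,  0.80491841,
       -0.674319  ]), 'qvel': array([-0.00196348,  0.0016758 , -0.0009043 , -0.00011567,  0.00044888,
       -0.00127024]), 'joint_torque': array([ 1.57762483e+00, -5.11285543e+01, -1.83528578e+01,  1.58587888e+00,
       -6.16555073e-03, -2.31656525e-02]), 'ee_pos': array([502.3645869 , -48.2253597 ,  63.74872911]), 'orientation': array([-1.95861589, -2.14829202, -0.29694937]), 'ft_force': array([-3.55200641, -2.87944157,  0.42663492]), 'moment': array([-0.50964266,  0.75090455,  0.20124128]), 'grasp_force': 29.995880126953125, 'width': 13.85316402421743}
total m [0.0007 0.0002 0.    ] deg [ 0.05  0.11 -0.  ] | per row [0.0001 0.     0.    ] [ 0.01  0.01 -0.  ]
```

```bash
cat >> h.py <<'E'
def tcp(L,p):
    g=foot(L,p)[1]; return pose(g[0],g[1],p)[0]
def chords(way,n):
    for (L0,p0),(L1,p1) in zip(way[:-1],way[1:]):
        dd=(tcp(L1,p1)-tcp(L0,p0))/1000/n; dp=np.degrees(p1-p0)/n
        print('L%.3f p%.3f foot'%(L1,p1),foot(L1,p1)[2].round(1),'row',dd.round(4).tolist(),'turn',(dp*np.array([.996,.092])).round(2).tolist())
E
python3 - <<'E'
from h import *
way=[(0,.3),(.1,.3),(.22,.32),(.34,.37),(.46,.44),(.58,.52),(.70,.6),(.81,.675)]+[tuple(solve(-151,58))]
chords(way,4)
E
```

```text
L0.100 p0.300 foot [-261.4   39.2] row [-0.0, 0.0002, 0.0037] turn [0.0, 0.0]
L0.220 p0.320 foot [-256.7   52.7] row [-0.0001, 0.0009, 0.004] turn [0.29, 0.03]
L0.340 p0.370 foot [-247.    59.6] row [-0.0002, 0.0019, 0.0033] turn [0.71, 0.07]
L0.460 p0.440 foot [-232.5   62. ] row [-0.0002, 0.0027, 0.0027] turn [1.0, 0.09]
L0.580 p0.520 foot [-213.7   62.2] row [-0.0003, 0.0034, 0.0024] turn [1.14, 0.11]
L0.700 p0.600 foot [-192.   62.] row [-0.0004, 0.004, 0.0022] turn [1.14, 0.11]
L0.810 p0.675 foot [-169.4   61.1] row [-0.0004, 0.0042, 0.0018] turn [1.07, 0.1]
L0.881 p0.739 foot [-151.   58.] row [-0.0003, 0.0032, 0.0008] turn [0.91, 0.08]
```

servo_tool(
  steps=[
    [[0,0.0002,0.0037],[0,0,0],-1],
    [[0,0.0002,0.0037],[0,0,0],-1],
    [[0,0.0002,0.0037],[0,0,0],-1],
    [[0,0.0002,0.0037],[0,0,0],-1],
    [[-0.0001,0.0009,0.004],[0.29,0.03,0],-1],
    [[-0.0001,0.0009,0.004],[0.29,0.03,0],-1],
    [[-0.0001,0.0009,0.004],[0.29,0.03,0],-1],
    [[-0.0001,0.0009,0.004],[0.29,0.03,0],-1],
  ],
)

```text
t: 5.58
ee_pos: [502.0, -44.6, 94.4]
orientation: [-1.948, -2.137, -0.314]
ft_force: [-4.5, -5.3, -3.7]
width: 13.9
grasp_force: 30.0
```

Run:
```python
from h import *
g=foot(.22,.32)[1]; delta(*pose(g[0],g[1],.32),1); o=sensors.get_obs(); print(o['ft_force'],o['moment'],o['width'])
```

```text
total m [0.0006 0.0011 0.0004] deg [ 0.12  0.11 -0.01] | per row [0.0006 0.0011 0.0004] [ 0.12  0.11 -0.01]
[-4.50031412 -5.32965123 -3.67268238] [-1.48879023  0.71076627  0.21913923] 13.902482478155681
```

Tracking is good and the forces are small, so I'll keep raising.

servo_tool(
  steps=[
    [[-0.0002,0.0019,0.0033],[0.71,0.07,0],-1],
    [[-0.0002,0.0019,0.0033],[0.71,0.07,0],-1],
    [[-0.0002,0.0019,0.0033],[0.71,0.07,0],-1],
    [[-0.0002,0.0019,0.0033],[0.71,0.07,0],-1],
    [[-0.0002,0.0027,0.0027],[1.0,0.09,0],-1],
    [[-0.0002,0.0027,0.0027],[1.0,0.09,0],-1],
    [[-0.0002,0.0027,0.0027],[1.0,0.09,0],-1],
    [[-0.0002,0.0027,0.0027],[1.0,0.09,0],-1],
  ],
)

```text
t: 6.25
ee_pos: [500.4, -26.3, 118.5]
orientation: [-1.879, -2.061, -0.42]
ft_force: [-6.6, -6.9, -1.1]
width: 14.0
grasp_force: 30.0
```

Run:
```python
from h import *
g=foot(.46,.44)[1]; delta(*pose(g[0],g[1],.44),1); o=sensors.get_obs(); print(o['ft_force'],o['moment'],o['width'])
```

```text
total m [0.0006 0.001  0.0005] deg [0.1  0.1  0.01] | per row [0.0006 0.001  0.0005] [0.1  0.1  0.01]
[-6.60944714 -6.92110267 -1.06924534] [-1.31015378  0.90935479  0.45291434] 13.9681375604665
```

servo_tool(
  steps=[
    [[-0.0003,0.0034,0.0024],[1.14,0.11,0],-1],
    [[-0.0003,0.0034,0.0024],[1.14,0.11,0],-1],
    [[-0.0003,0.0034,0.0024],[1.14,0.11,0],-1],
    [[-0.0003,0.0034,0.0024],[1.14,0.11,0],-1],
    [[-0.0003,0.004,0.0022],[1.14,0.11,0],-1],
    [[-0.0003,0.004,0.0022],[1.14,0.11,0],-1],
    [[-0.0003,0.004,0.0022],[1.14,0.11,0],-1],
    [[-0.0003,0.004,0.0022],[1.14,0.11,0],-1],
  ],
)

```text
t: 6.92
ee_pos: [497.7, 3.7, 136.9]
orientation: [-1.783, -1.955, -0.55]
ft_force: [-7.6, -6.2, -0.9]
width: 13.8
grasp_force: 30.0
```

servo_tool(
  steps=[
    [[-0.0003,0.0042,0.0018],[1.07,0.1,0],-1],
    [[-0.0003,0.0042,0.0018],[1.07,0.1,0],-1],
    [[-0.0003,0.0042,0.0018],[1.07,0.1,0],-1],
    [[-0.0003,0.0042,0.0018],[1.07,0.1,0],-1],
    [[-0.0003,0.0032,0.0008],[0.91,0.08,0],-1],
    [[-0.0003,0.0032,0.0008],[0.91,0.08,0],-1],
    [[-0.0003,0.0032,0.0008],[0.91,0.08,0],-1],
    [[-0.0003,0.0032,0.0008],[0.91,0.08,0],-1],
  ],
)

```text
t: 7.58
ee_pos: [495.0, 33.6, 147.4]
orientation: [-1.697, -1.86, -0.656]
ft_force: [-8.1, -6.6, 0.2]
width: 13.8
grasp_force: 30.0
```

Run:
```python
from h import *
L,p=solve(-151,58)
g=foot(L,p)[1]; delta(*pose(g[0],g[1],p),1); o=sensors.get_obs(); print(o['ft_force'],o['moment'],o['width'],o['qpos'])
d=cam('scene'); c=d['color'][170:350,230:480]; cv2.imwrite('pics/s2.png',cv2.convertScaleAbs(cv2.resize(c,None,fx=3.2,fy=3.2,interpolation=cv2.INTER_CUBIC),alpha=1.3))
```

```text
total m [0.0005 0.0002 0.0004] deg [ 0.03 -0.02  0.  ] | per row [0.0005 0.0002 0.0004] [ 0.03 -0.02  0.  ]
[-8.05334784 -6.61439753  0.20527107] [-0.69026875  0.95393552  0.87559989] 13.802516662251824 [-0.34792175  0.53690381  1.90099833  0.71771905  1.1827114  -0.88567673]
```

View pics/s2.png

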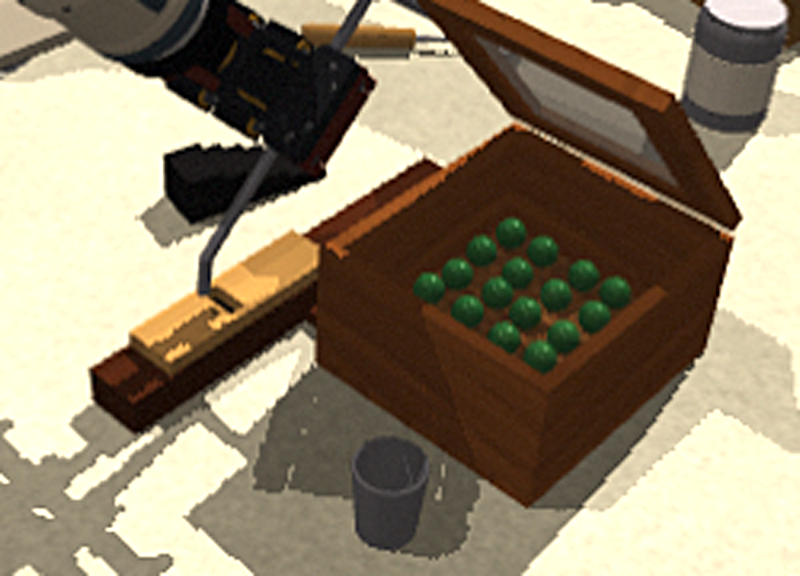

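The lid is up. The foot tip at crop (204,292) hovers just on the -x side of the hole at (228,303).

Run:
```python
from h import *
d=cam('scene'); F=frame(); Fi=np.linalg.inv(F)
for n,uv in (('tip',(293.75,261.2)),('elbow',(295.0,250.5)),('hole',(230+228/3.2,170+303/3.2))):
    r=F[:3,:3].T@(rays(d,[uv])@d['W'][:3,:3].T)[0]; c=(Fi@np.r_[d['W'][:3,3],1])[:3]
    print(n,(c+r*(145-c[1])/r[1]).round(1), (c+r*(42-c[2])/r[2]).round(1))
L,p=solve(-151,58); print(proj(d,[(F@[-151,145,58,1])[:3]]))
w0=(L,p); way=[w0]+[tuple(solve(-151,z)) for z in (50,44,40)]; chords(way,8)
```

```text
tip [-148.1  145.    57.2] [-136.6  157.8   42. ]
elbow [-143.9  145.    83.7] [-110.6  181.8   42. ]
hole [-126.9  145.    34.2] [-132.9  138.6   42. ]
[[292.72320454 261.54447884]]
L0.842 p0.765 foot [-151.   50.] row [0.0, -0.0003, -0.0007] turn [0.19, 0.02]
L0.811 p0.785 foot [-151.   44.] row [0.0, -0.0002, -0.0005] turn [0.14, 0.01]
L0.790 p0.797 foot [-151.   40.] row [0.0, -0.0001, -0.0004] turn [0.09, 0.01]
```

servo_tool(
  steps=[
    [[-0.0002,-0.0003,-0.0007],[0.19,0.02,0],-1],
    [[-0.0002,-0.0003,-0.0007],[0.19,0.02,0],-1],
    [[-0.0002,-0.0003,-0.0007],[0.19,0.02,0],-1],
    [[-0.0002,-0.0003,-0.0007],[0.19,0.02,0],-1],
    [[-0.0002,-0.0003,-0.0007],[0.19,0.02,0],-1],
    [[0,-0.0003,-0.0007],[0.19,0.02,0],-1],
    [[0,-0.0003,-0.0007],[0.19,0.02,0],-1],
    [[0,-0.0003,-0.0007],[0.19,0.02,0],-1],
  ],
)

```text
t: 8.35
ee_pos: [495.2, 31.4, 142.0]
orientation: [-1.681, -1.842, -0.677]
ft_force: [-4.8, -2.1, 0.2]
width: 13.9
grasp_force: 30.0
```

servo_tool(
  steps=[
    [[0,-0.0002,-0.0005],[0.14,0.01,0],-1],
    [[0,-0.0002,-0.0005],[0.14,0.01,0],-1],
    [[0,-0.0002,-0.0005],[0.14,0.01,0],-1],
    [[0,-0.0002,-0.0005],[0.14,0.01,0],-1],
    [[0,-0.0002,-0.0005],[0.14,0.01,0],-1],
    [[0,-0.0002,-0.0005],[0.14,0.01,0],-1],
    [[0,-0.0002,-0.0005],[0.14,0.01,0],-1],
    [[0,0,0],[0,0,0],-1],
  ],
)

```text
t: 9.02
ee_pos: [495.3, 29.9, 138.4]
orientation: [-1.671, -1.83, -0.69]
ft_force: [-5.1, -2.2, -0.3]
width: 13.6
grasp_force: 30.0
```

servo_tool(
  steps=[
    [[0,-0.0002,-0.0005],[0.12,0.01,0],-1],
    [[0,-0.0001,-0.0004],[0.1,0.01,0],-1],
    [[0,-0.0001,-0.0004],[0.1,0.01,0],-1],
    [[0,-0.0001,-0.0004],[0.1,0.01,0],-1],
    [[0,-0.0001,-0.0004],[0.1,0.01,0],-1],
    [[0,0,0],[0,0,0],-1],
    [[0,0,0],[0,0,0],-1],
    [[0,0,0],[0,0,0],-1],
  ],
)

```text
t: 9.68
ee_pos: [495.4, 29.6, 137.5]
orientation: [-1.664, -1.823, -0.698]
ft_force: [-6.7, -3.1, 8.8]
width: 13.5
grasp_force: 30.0
```

```bash
cat > st.py <<'E'
from h import *
import sys
o=sensors.get_obs(); f=frame()[:3,:3].T@o['ft_force']; print('t',o['t'],'F case',f.round(1),'M',(frame()[:3,:3].T@o['moment']).round(2))
Fi=np.linalg.inv(frame()); Rm=R.from_rotvec(o['orientation']).as_matrix(); g=(Fi@np.r_[o['ee_pos']-19*Rm[:,2],1])[:3]; z=Fi[:3,:3]@Rm[:,2]; a=np.arctan2(z[0],-z[2])
u=-np.array([np.cos(a),np.sin(a)]); q=a+np.radians(40); G=g[[0,2]]
print('grasp',g.round(1),'tilt',a.round(3),'foot(rigid)',(G+110*u-30*np.array([np.cos(q),np.sin(q)])).round(1),'pivot rigid',(G-95*u).round(1),'r',np.hypot(*(G-95*u-[100,110])).round(1))
E
python3 st.py
```

```text
t 9.6833 F case [-2.5  6.9  8.8] M [ 0.92 -0.41  0.8 ]
grasp [-70.6 145.6 150.8] tilt 0.792 foot(rigid) [-150.3   42.6] pivot rigid [ -3.9 218.5] r 150.2
```

Contact: Fz rose to about 9 N, and the rigid model puts the foot at z≈42. I'll slide towards the hole in small moves.

Run:
```python
from h import *
chords([tuple(solve(x,41)) for x in (-151,-145,-139,-133,-127)],8)
```

```text
L0.821 p0.812 foot [-145.   41.] row [-0.0, 0.0005, 0.0002] turn [0.13, 0.01]
L0.846 p0.830 foot [-139.   41.] row [-0.0, 0.0005, 0.0002] turn [0.13, 0.01]
L0.871 p0.848 foot [-133.   41.] row [-0.0, 0.0005, 0.0002] turn [0.13, 0.01]
L0.895 p0.865 foot [-127.   41.] row [-0.0, 0.0005, 0.0002] turn [0.12, 0.01]
```

servo_tool(
  steps=[
    [[0,0.0005,0.0002],[0.13,0.01,0],-1],
    [[0,0.0005,0.0002],[0.13,0.01,0],-1],
    [[0,0.0005,0.0002],[0.13,0.01,0],-1],
    [[0,0.0005,0.0002],[0.13,0.01,0],-1],
    [[0,0.0005,0.0002],[0.13,0.01,0],-1],
    [[0,0.0005,0.0002],[0.13,0.01,0],-1],
    [[0,0.0005,0.0002],[0.13,0.01,0],-1],
    [[0,0.0005,0.0002],[0.13,0.01,0],-1],
  ],
)

```text
t: 10.35
ee_pos: [495.2, 32.3, 138.6]
orientation: [-1.653, -1.813, -0.709]
ft_force: [-9.1, -11.6, 10.1]
width: 13.6
grasp_force: 30.0
```

```bash
python3 st.py
```

```text
t 10.35 F case [-10.7  10.1  10.1] M [1.3  0.65 1.25]
grasp [-68.1 145.5 151.8] tilt 0.808 foot(rigid) [-146.1   42.3] pivot rigid [ -2.5 220.4] r 150.6
```

servo_tool(
  steps=[
    [[-0.0005,0.0003,0.0005],[0.1,0.01,0],-1],
    [[-0.0005,0.0004,0.0004],[0.13,0.01,0],-1],
    [[-0.0005,0.0005,0.0002],[0.13,0.01,0],-1],
    [[0,0.0005,0.0002],[0.13,0.01,0],-1],
    [[0,0.0005,0.0002],[0.13,0.01,0],-1],
    [[0,0.0005,0.0002],[0.13,0.01,0],-1],
    [[0,0.0005,0.0002],[0.13,0.01,0],-1],
    [[0,0.0005,0.0002],[0.13,0.01,0],-1],
  ],
)

```text
t: 11.02
ee_pos: [494.7, 36.2, 140.3]
orientation: [-1.644, -1.801, -0.723]
ft_force: [-3.9, -6.6, 2.3]
width: 13.7
grasp_force: 30.0
```

```bash
python3 st.py
```

```text
t 11.0167 F case [-6.2  4.4  2.3] M [0.62 0.88 0.5 ]
grasp [-64.4 145.6 153.2] tilt 0.825 foot(rigid) [-140.5   42.4] pivot rigid [1.000e-01 2.229e+02] r 150.8
```

servo_tool(
  steps=[
    [[0,0.0005,0.0001],[0.13,0.01,0],-1],
    [[0,0.0005,0.0001],[0.13,0.01,0],-1],
    [[0,0.0005,0.0001],[0.13,0.01,0],-1],
    [[0,0.0005,0.0001],[0.13,0.01,0],-1],
    [[0,0.0005,0.0002],[0.13,0.01,0],-1],
    [[0,0.0005,0.0002],[0.13,0.01,0],-1],
    [[0,0.0005,0.0002],[0.13,0.01,0],-1],
    [[0,0.0005,0.0002],[0.13,0.01,0],-1],
  ],
)

```text
t: 11.68
ee_pos: [494.3, 40.9, 141.3]
orientation: [-1.631, -1.787, -0.736]
ft_force: [-2.5, -4.5, -0.8]
width: 14.0
grasp_force: 30.0
```

```bash
python3 st.py
```

```text
t 11.6833 F case [-4.3  2.9 -0.8] M [0.61 0.79 0.5 ]
grasp [-59.9 145.6 153.9] tilt 0.844 foot(rigid) [-133.9   41.7] pivot rigid [  3.2 224.9] r 150.2
```

servo_tool(
  steps=[
    [[0,0.0005,0.0002],[0.13,0.01,0],-1],
    [[0,0.0005,0.0002],[0.13,0.01,0],-1],
    [[0,0.0005,0.0002],[0.13,0.01,0],-1],
    [[0,-0.0001,-0.0003],[0.07,0.01,0],-1],
    [[0,-0.0001,-0.0003],[0.07,0.01,0],-1],
    [[0,-0.0001,-0.0003],[0.07,0.01,0],-1],
    [[0,-0.0001,-0.0003],[0.07,0.01,0],-1],
    [[0,0,0],[0,0,0],-1],
  ],
)

```text
t: 12.35
ee_pos: [494.2, 42.3, 140.7]
orientation: [-1.623, -1.778, -0.744]
ft_force: [-4.1, -1.8, -1.4]
width: 13.8
grasp_force: 30.0
```

```bash
python3 st.py; python3 -c "
from h import *
chords([tuple(solve(-131,z)) for z in (41,38,34,30)],8)"
```

```text
t 12.35 F case [-1.4  4.2 -1.4] M [0.6  0.51 0.66]
grasp [-58.7 145.6 153.2] tilt 0.857 foot(rigid) [-131.2   40. ] pivot rigid [  3.5 224.9] r 150.1
L0.862 p0.864 foot [-131.   38.] row [0.0, -0.0001, -0.0003] turn [0.07, 0.01]
L0.840 p0.878 foot [-131.   34.] row [0.0, -0.0002, -0.0004] turn [0.1, 0.01]
L0.817 p0.891 foot [-131.   30.] row [0.0, -0.0002, -0.0004] turn [0.09, 0.01]
```

The foot is at z≈40 with no upward force, so it's entering the hole. Lowering.

servo_tool(
  steps=[
    [[0,-0.0002,-0.0004],[0.1,0.01,0],-1],
    [[0,-0.0002,-0.0004],[0.1,0.01,0],-1],
    [[0,-0.0002,-0.0004],[0.1,0.01,0],-1],
    [[0,-0.0002,-0.0004],[0.1,0.01,0],-1],
    [[0,-0.0002,-0.0004],[0.1,0.01,0],-1],
    [[0,-0.0002,-0.0004],[0.1,0.01,0],-1],
    [[0,-0.0002,-0.0004],[0.1,0.01,0],-1],
    [[0,-0.0002,-0.0004],[0.1,0.01,0],-1],
  ],
)

```text
t: 13.02
ee_pos: [494.4, 40.6, 137.6]
orientation: [-1.615, -1.768, -0.754]
ft_force: [-4.6, -1.1, 0.2]
width: 13.6
grasp_force: 30.0
```

```bash
python3 st.py
```

```text
t 13.0167 F case [-0.7  4.7  0.2] M [0.64 0.5  0.65]
grasp [-60.5 145.6 149.8] tilt 0.871 foot(rigid) [-131.5   35.7] pivot rigid [  0.7 222.5] r 150.1
```

It's clearly in the hole (z≈35.7). Lowering on to the bottom.

servo_tool(
  steps=[
    [[0,-0.0002,-0.0004],[0.1,0.01,0],-1],
    [[0,-0.0002,-0.0004],[0.1,0.01,0],-1],
    [[0,-0.0002,-0.0004],[0.1,0.01,0],-1],
    [[0,-0.0002,-0.0004],[0.1,0.01,0],-1],
    [[0,-0.0002,-0.0004],[0.1,0.01,0],-1],
    [[0,-0.0002,-0.0004],[0.1,0.01,0],-1],
    [[0,-0.0002,-0.0004],[0.1,0.01,0],-1],
    [[0,0,0],[0,0,0],-1],
  ],
)

```text
t: 13.68
ee_pos: [494.5, 39.1, 134.7]
orientation: [-1.607, -1.76, -0.762]
ft_force: [-4.8, -1.9, -1.5]
width: 13.8
grasp_force: 30.0
```

```bash
python3 st.py
```

```text
t 13.6833 F case [-1.5  5.  -1.5] M [0.65 0.55 0.71]
grasp [-62.2 145.6 146.8] tilt 0.883 foot(rigid) [-131.8   31.8] pivot rigid [ -1.9 220.2] r 150.1
```

servo_tool(
  steps=[
    [[0,-0.0002,-0.0004],[0.1,0.01,0],-1],
    [[0,-0.0002,-0.0004],[0.1,0.01,0],-1],
    [[0,-0.0001,-0.0003],[0.07,0.01,0],-1],
    [[0,-0.0001,-0.0003],[0.07,0.01,0],-1],
    [[0,0,0],[0,0,0],-1],
    [[0,0,0],[0,0,0],-1],
    [[0,0,0],[0,0,0],-1],
    [[0,0,0],[0,0,0],-1],
  ],
)

```text
t: 14.35
ee_pos: [494.6, 38.8, 134.1]
orientation: [-1.602, -1.755, -0.767]
ft_force: [-4.9, -0.6, 3.8]
width: 13.5
grasp_force: 30.0
```

```bash
python3 st.py
```

```text
t 14.35 F case [-0.1  4.9  3.8] M [0.77 0.08 0.74]
grasp [-62.7 145.6 146. ] tilt 0.89 foot(rigid) [-131.4   30.6] pivot rigid [ -2.8 219.8] r 150.5
```

The foot is standing on the bottom (Fz up about 5 N). I'll take off the lateral load, then release with a modest opening.

servo_tool(
  steps=[
    [[-0.0006,0,0],[0,0,0],-1],
    [[-0.0006,0,0],[0,0,0],-1],
    [[0,0,0],[0,0,0],-1],
    [[0,0,0],[0,0,0],-0.6],
    [[0,0,0],[0,0,0],-0.5],
    [[0,0,0],[0,0,0],-0.4],
    [[0,0,0],[0,0,0],-0.3],
    [[0,0,0],[0,0,0],-0.3],
  ],
)

```text
t: 15.02
ee_pos: [493.6, 38.4, 133.4]
orientation: [-1.604, -1.756, -0.766]
ft_force: [-1.3, -0.6, -0.2]
width: 30.7
grasp_force: 0.0
```

```bash
python3 st.py
python3 - <<'E'
from h import *
L,p=solve(-131.4,30); print(L,p); a=.89; F=frame(); print('back dir', (-(F[:3,0]*np.sin(a)-F[:3,2]*np.cos(a))).round(3))
d=cam('scene'); c=d['color'][150:350,230:480]; cv2.imwrite('pics/s3.png',cv2.convertScaleAbs(cv2.resize(c,None,fx=3,fy=3,interpolation=cv2.INTER_CUBIC),alpha=1.3))
E
```

```text
t 15.0167 F case [-0.5  1.3 -0.2] M [0.05 0.34 0.04]
grasp [-62.9 146.6 145.4] tilt 0.888 foot(rigid) [-131.8   30. ] pivot rigid [ -3.  219.1] r 150.0
0.8157307918630085 0.8895238910886497
back dir [ 0.071 -0.774  0.629]
```

View pics/s3.png

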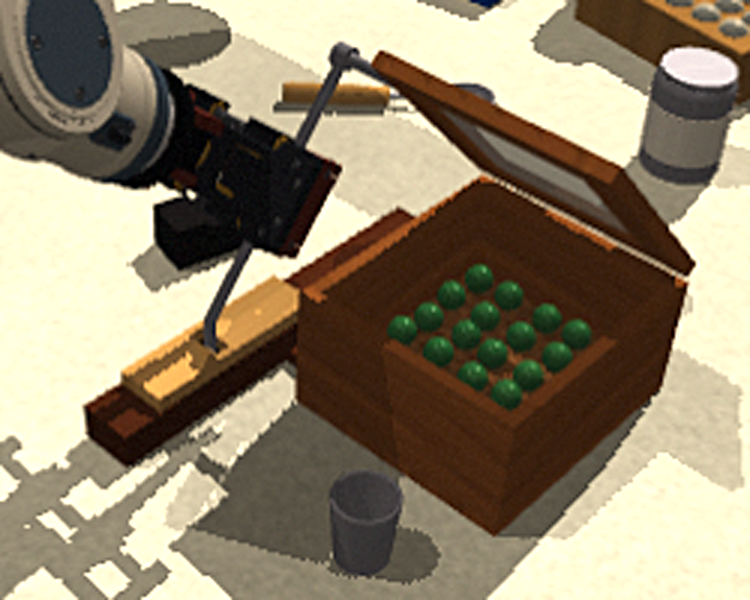

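The foot sits in the hole at (212,343), and the lid stays up with the fingers open. Backing out along the tool axis.

servo_tool(
  steps=[
    [[0.0003,-0.0031,0.0025],[0,0,0],-0.3],
    [[0.0005,-0.0054,0.0044],[0,0,0],-0.3],
    [[0.0007,-0.0077,0.0063],[0,0,0],-0.3],
    [[0.0011,-0.0116,0.0094],[0,0,0],-0.3],
    [[0.0011,-0.0116,0.0094],[0,0,0],-0.3],
    [[0.0011,-0.0116,0.0094],[0,0,0],-0.3],
    [[0.0011,-0.0116,0.0094],[0,0,0],-0.3],
    [[0.0011,-0.0116,0.0094],[0,0,0],-0.3],
  ],
)

```text
t: 15.73
ee_pos: [500.6, -37.1, 194.8]
orientation: [-1.604, -1.756, -0.766]
ft_force: [0.1, -0.1, 0.1]
width: 30.5
grasp_force: 0.0
```

servo_tool(
  steps=[
    [[0,-0.01,0.01],[0,0,0],-0.3],
    [[0,-0.01,0.01],[0,0,0],-0.3],
    [[0,-0.01,0.01],[0,0,0],-0.3],
    [[0,-0.01,0.01],[0,0,0],-0.3],
    [[0,0,0],[0,0,0],-0.3],
    [[0,0,0],[0,0,0],-0.3],
    [[0,0,0],[0,0,0],-0.3],
    [[0,0,0],[0,0,0],-0.3],
  ],
)

```text
t: 16.4
ee_pos: [500.0, -75.2, 233.2]
orientation: [-1.603, -1.755, -0.765]
ft_force: [0.4, 0.1, 0.6]
width: 30.5
grasp_force: 0.0
```

Run:
```python
from h import *
d=cam('scene'); c=d['color'][130:350,210:480]; cv2.imwrite('pics/s4.png',cv2.convertScaleAbs(cv2.resize(c,None,fx=2.7,fy=2.7,interpolation=cv2.INTER_CUBIC),alpha=1.3)); print(sensors.get_obs()['ft_force'])
```

```text
[ 0.21276935 -0.0580308   0.74236762]
```

View pics/s4.png

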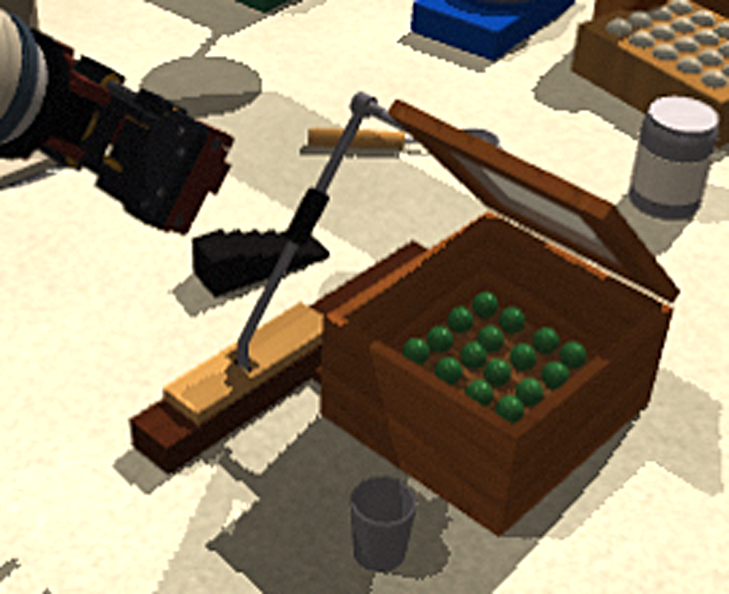

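The rod stands in the hole at (245,362) with the lid resting on it, and the gripper is clear. Handing in.

```bash
python3 -c "
from workcell import close_job
print(close_job())"
```

```text
the job is handed in; nothing more can be done
None
```

The marble case is propped open: the rod's foot stands on the bottom of the holding hole, the lid rests on the rod, the gripper is clear of everything, and I handed the job in at about 16.5 s (no verdict was shown).

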